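Slide the drip tray under the brush rest

ROBOT

A 7-joint arm with a two-finger parallel gripper is mounted at the origin on the work surface. World frame = base frame: x ahead of the robot, y to its left, z up, the work surface at z = 0. Lengths are in m, angles in rad, forces in N, time in s.
With the tool pointing down it reaches from about 0.425 to 0.925 m from the base axis. Payload 6.8 kg.
Tool frame: the origin (TCP) lies on the mounting face of the last link; the fingertips stand 173 mm ahead of it and the grasp point (between the pads) lies 155 mm ahead of it; z points along the fingers, y is the line along which they close (so a half turn about z gives the same grasp; the last joint's range is limited). The gripper opens to 85 mm and grips with 20 to 120 N. Pads are 22 mm wide; open, the fingers measure 114 mm over their backs; the gripper's body (76 mm by 85 mm) begins 54 mm behind the grasp point. The pads swing forward as they close: fully open they stand 13 mm farther back than shut.
Start: joints at [-1.389, 0.477, 0.022, 1.555, -0.011, 1.109, -0.083], TCP at [0.193, 0.647, 0.405] pointing down, gripper open.
Joint ranges: [-2.96, 2.96], [-0.34, 2.1], [-1.41, 1.46], [0.24, 2.44], [-1.37, 4.51], [0.17, 1.92], [-2.96, 2.96]. Speed limits (rad/s): [2.39, 2.39, 3.14, 3.14, 3.14, 3.14, 3.14].

INTERFACE

Orientations are given as a rotation vector (axis times angle).
In Python, from bench import r gives the robot as it stands.
- The arm moves only by the tool carry_out, never from a script. Its argument "moves" is a list of rows, each a list of 5 numbers: the shift along the tool's x, y, z in m, then the turn about the tool's z in rad, then the finger opening in m, from 0 to 0.0854. In form: [[dx, dy, dz, roll, claw], ...]. A call has exactly 8 rows; each row is the pose to reach, as a shift and turn from the pose commanded when the call began, along the tool's axes at that moment; what a row does not reach only later rows make up. A row lasts 1/10 s, in which the tool goes at most 50 mm and 8.59 degrees, less where a joint would pass 70% of its speed; a pose out of reach is approached as far as the arm can. A call with a gripper value outside its range is refused whole. The fingers move at their own pace and stop on an object; "force" is the grip in N (left out, the last holds). Time passes only in rows, so rows that repeat a pose let the fingers close, or fill a call up. It gives the time, the measured TCP pose, the force, the opening and the grip force at its end, in the units of the state.
- r.get_obs(): the state, without advancing time (a new reading comes with each control period).
- r.grab_frame(name): name is "scene" or "top"; returns the picture (400x640x3 uint8, red, green, blue); there is no depth.
- r.calibration(name): a dict with "fx", "fy", "cx", "cy" (pixels), "rvec" (rotation vector, rad) and "tvec" (3), from world to camera coordinates, as OpenCV has them. Camera axes: x right, y down, z forward; pixel columns grow to the right and rows downward; lengths in m; the calibration is good to about 2 mm. A picture is of the moment at which its call begins. calibration takes no time and is no camera call.
- r.hand_in(): hands the job in; it is judged then, once.
The state is a dict: "clock": time; "joints": joint angles; "qvel": joint speeds; "tau": joint torques, N m; "tcp_pos": TCP position; "orientation": TCP orientation; "contact_force": force on the tool from outside, world axes, zero at the start; "moment": the same for the moment, N m; "grip_width": finger opening in m; "gripper_force": force on a finger pad.
Only numpy, scipy, OpenCV 4.12 (cv2) and the standard library are available. Lean on these libraries where they do the work, as an engineer would, in place of code of your own. Each camera call takes 0.05 s, during which the arm holds its last target. There are 200 camera calls.

TASK

Three freshly used brushes are dripping on the low wooden brush rest. Take the shallow drip tray by its upright grip and slide it, trough end first, from the robot's side under the bar of the rest until it is fully home against the strip at the back, lying flat and square, and let go. Leave the deep tray, which does not fit under the bar, where it stands.

Things in the scene. Friction and masses are not known exactly. Their poses are not given: they have to be found in the camera images.
- drip_tray: Shallow loose steel tray, 0.2-0.4 kg, 140 long (x) x 110 wide (y) x 16 mm high, beside the rest at the start. Origin: centre of underside, z up. Solid deck at x -70 to -5; open trough from there to x +70 (floor 4, walls 16 high). On the deck an upright grip rib: 14 thick (y), 44 long (x), centred at x -30, y 0, its top at z 74 mm.
- deep_tray: Steel tray, same plan, deck, grip rib, origin and axes as the drip tray, but trough walls 55 mm high, too high for the rest. It starts on the other side of the rest from the drip tray and stays there.
- brush_rest: Fixed wooden rest. Origin: on the table below the middle of its bar; x through the slot, away from the robot; y along the bar. Bar x -15 to 15, underside z 36, top z 58 mm. Cheeks at y 75 to 105 either side, x -15 to 60: slot 150 wide, 36 high. Brushes fixed on top, up to z 85, none nearer than x -15. A loose bottle stands on each side, over 145 mm from the middle.
- stop (a point): Foot of the near face of the 50 mm high strip across the back of the rest, in mid-slot, 45 mm beyond the rest's origin along its x; axes as the rest's. The tray's trough end meets this face when fully home: the tray's origin is then 70 mm before this point (x -25 mm from the rest's origin), its axes along the rest's, its rib outside, in front of the bar.

How it is judged:
At the end, for the whole second after the job is handed in: The drip tray lies flat on the table at rest under the bar, within 15 mm of the back strip, within 25 mm of the middle of the slot, square to the rest within 10 degrees; the deep tray is within 30 mm of where it started (x of drip_tray in the frame of brush_rest between -0.04 and -0.015 m and y of drip_tray in the frame of brush_rest between -0.025 and 0.025 m and angle between the x axis of drip_tray and the x axis of brush_rest, either way round below 0.18 rad and angle between drip_tray's own z axis and vertical below 0.06 rad and height (world z) of drip_tray below 0.006 m and linear speed of drip_tray below 0.02 m/s and distance of deep_tray from where it was at the start of the episode below 0.03 m); the robot touches nothing.
It fails at once if the deep tray is moved by more than 30 mm (distance of deep_tray from where it was at the start of the episode above 0.03 m).
It also fails if it takes over 42 s, if anything falls off the work surface, if the arm or the gripper's body presses on something with over 40 N, if the wrist force passes 120 N, or if a joint passes its speed limit or range.

## Working session

There is one attempt and no reset: what is moved stays moved. The work goes in short steps, Python scripts to look and compute and a tool call to move; the robot and the scene stay as the last step left them, time stands still between calls to the robot, and variables do not carry over. Pictures are saved under pics/ and viewed, at most 10 in all, crops included, and the job is handed in when it is done.

Besides the shell and the picture viewer there is one more tool, called as name(argument=value, ...), one argument or row to a line, values as JSON. carry_out: Moves the arm, as the interface text tells. Its arguments: {"type":"object","properties":{"moves":{"type":"array","items":{"type":"array","items":{"type":"number"}}},"force":{"type":"number"}},"required":["moves"]}

```bash
mkdir -p pics; python3 - <<'E'
from bench import r
import cv2
print(r.get_obs())
for n in("scene","top"):
    f=r.grab_frame(n); cv2.imwrite(f"pics/{n}0.png",f[:,:,::-1]); print(n,r.calibration(n))
E
```

```text
{'clock': 0.0, 'joints': array([-1.38908794,  0.47778451,  0.02231142,  1.55645679, -0.01154627,
        1.10929668, -0.08311748]), 'qvel': array([-0.00141745, -0.00114553, -0.00225991, -0.00016421,  0.00057236,
        0.00056478,  0.0002655 ]), 'tau': array([-2.50274597e-04, -5.96466029e+01,  1.60785299e+00, -2.81186289e+01,
        1.25294714e-02,  9.53489682e-03, -5.30194214e-06]), 'tcp_pos': array([0.19278485, 0.64659111, 0.40373307]), 'orientation': array([-4.53598630e-01, -3.10848792e+00,  2.84230526e-03]), 'contact_force': array([-0.31549973, -0.2975571 , -0.47130358]), 'moment': array([ 0.02337831,  0.00442438, -0.04280108]), 'gripper_force': 0.0, 'grip_width': 0.08548824964044911}
scene {'fx': 421.1322055285056, 'fy': 421.1322055285056, 'cx': 315.28778198159625, 'cy': 198.31136576619227, 'rvec': array([ 0.79957393,  2.50143157, -1.18787088]), 'tvec': array([ 0.46591958, -0.20556886,  1.18397821])}
top {'fx': 370.5255274016937, 'fy': 370.5255274016937, 'cx': 326.0834175208061, 'cy': 197.314901639279, 'rvec': array([ 2.11509167, -2.15475267,  0.13897532]), 'tvec': array([0.02080338, 0.57877318, 0.90969298])}
```

View pics/top0.png

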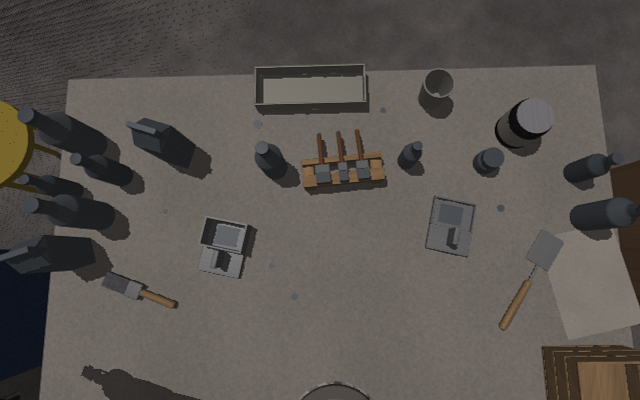

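View pics/scene0.png

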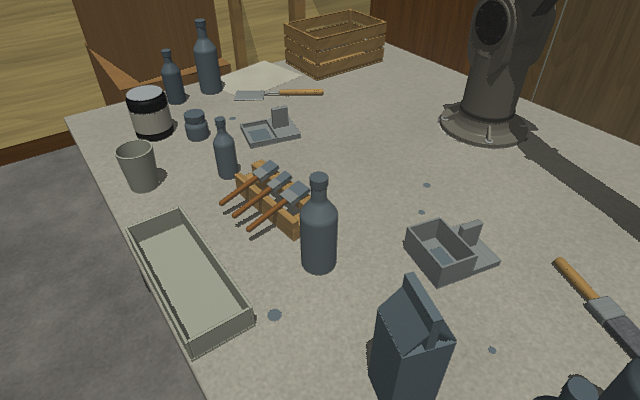

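The top view shows the drip tray at about (450,226) and the deep tray at (223,247). The rest's bar is at (343,172), between bottles at (270,160) and (411,155). Next I'll enlarge the tray and the rest to get their corners.

```bash
cat > h.py <<'E'
import numpy as np, cv2
from bench import r
from scipy.spatial.transform import Rotation as R
def ray(n,uv,z):
    c=r.calibration(n); M=R.from_rotvec(c["rvec"]).as_matrix(); o=-M.T@c["tvec"]
    d=np.array([[(u-c["cx"])/c["fx"],(v-c["cy"])/c["fy"],1] for u,v in uv])@M
    return o+d*((z-o[2])/d[:,2])[:,None]
def proj(n,P):
    c=r.calibration(n); K=np.array([[c["fx"],0,c["cx"]],[0,c["fy"],c["cy"]],[0,0,1]])
    return cv2.projectPoints(np.array(P,float),c["rvec"],c["tvec"],K,None)[0][:,0]
E
python3 - <<'E'
from h import *
im=cv2.imread("pics/top0.png")
a=cv2.resize(im[185:267,410:492],None,fx=6,fy=6,interpolation=cv2.INTER_NEAREST)
b=cv2.resize(im[120:195,290:400],None,fx=7,fy=7,interpolation=cv2.INTER_NEAREST)
cv2.imwrite("pics/a.png",cv2.convertScaleAbs(a,alpha=1.6)); cv2.imwrite("pics/b.png",cv2.convertScaleAbs(b,alpha=1.6))
print(ray("top",[(440,197),(475,203),(468,256),(426,250)],.016).round(3))
print(ray("top",[(303,163),(383,154),(385,178),(305,188)],.058).round(3))
hsv=cv2.cvtColor(im,cv2.COLOR_BGR2HSV)
m=cv2.inRange(hsv,(5,90,60),(25,255,255)); m[:140]=0;m[200:]=0;m[:,:290]=0;m[:,400:]=0
c=max(cv2.findContours(m,0,2)[0],key=cv2.contourArea);print(cv2.minAreaRect(c),cv2.boxPoints(cv2.minAreaRect(c)))
q=r.get_obs();print(R.from_rotvec(q['orientation']).as_matrix().round(3))
E
```

```text
[[ 0.578 -0.289  0.016]
 [ 0.56  -0.379  0.016]
 [ 0.424 -0.351  0.016]
 [ 0.441 -0.245  0.016]]
[[ 0.667  0.068  0.058]
 [ 0.686 -0.138  0.058]
 [ 0.624 -0.141  0.058]
 [ 0.602  0.063  0.058]]
((340.1550598144531, 149.62811279296875), (23.37044334411621, 78.88117218017578), 84.5596694946289) [[299.78427 141.73485]
 [378.3101  134.25621]
 [380.52585 157.52138]
 [302.00003 165.00002]]
[[-0.958  0.286 -0.   ]
 [ 0.286  0.958 -0.002]
 [-0.    -0.002 -1.   ]]
```

View pics/a.png

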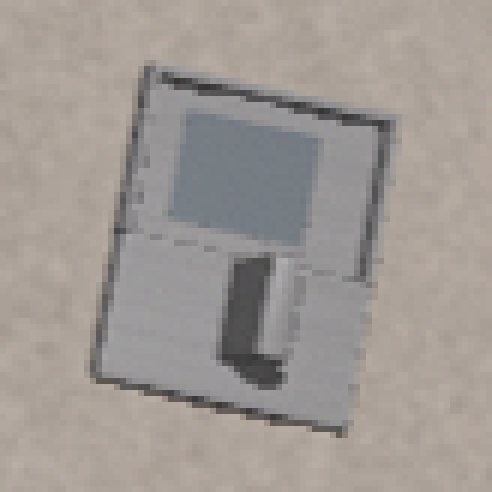

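View pics/b.png

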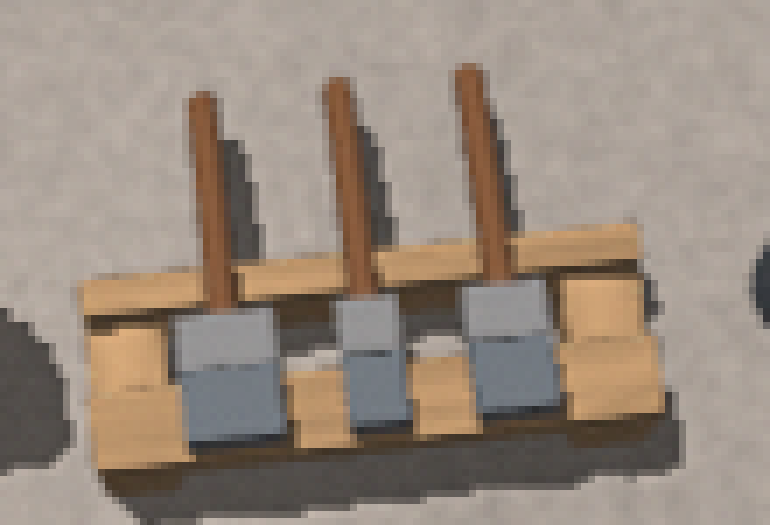

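The tray crop shows the four rim corners and the rib (lit side at 280,305). The rest crop shows the bar's top from (97,470)–(663,413) to (90,402)–(655,340), with the strip's near top edge at about (83,318)–(640,258).

```bash
python3 - <<'E'
from h import *
s=lambda P,k,o:[(x/k-.5+o[0],y/k-.5+o[1]) for x,y in P]
def fit(model,pts):
    m=np.array(model);p=pts[:,:2];mc=m.mean(0);pc=p.mean(0)
    U,S,V=np.linalg.svd((m-mc).T@(p-pc));Rm=V.T@np.diag([1,np.linalg.det(V.T@U.T)])@U.T
    t=pc-Rm@mc;print("org",t.round(4),"yaw",np.arctan2(Rm[1,0],Rm[0,0]).round(4),"res mm",(1e3*(p-(m@Rm.T+t))).round(1).tolist());return Rm,t
Rt,tt=fit([(.07,.055),(.07,-.055),(-.07,-.055),(-.07,.055)],ray("top",s([(148,66),(398,117),(346,430),(93,375)],6,(410,185)),.016))
b=ray("top",s([(97,470),(663,413),(655,340),(90,402)],7,(290,120)),.058)
st=ray("top",s([(83,318),(640,258)],7,(290,120)),.05)
Rr,tr=fit([(-.015,.105),(-.015,-.105),(.015,-.105),(.015,.105),(.045,.105),(.045,-.105)],np.vstack([b,st]))
rib=tt+Rt@[-.03,0]; goal=tr+Rr@[-.025-.03,0]; pre=tr+Rr@[-.15-.03,0]
print("rib",rib,"goal rib",goal,"pre rib",pre, np.hypot(*pre), np.hypot(*rib))
# check against scene view
def box(Rm,t,P): return [(*(t+Rm@p[:2]),p[2]) for p in P]
im=cv2.imread("pics/scene0.png")
for Rm,t,P in((Rt,tt,[(.07,.055,.016),(.07,-.055,.016),(-.07,-.055,.016),(-.07,.055,.016),(-.052,.0,.074),(-.008,0,.074)]),(Rr,tr,[(-.015,.105,.058),(-.015,-.105,.058),(.015,-.105,.058),(.015,.105,.058),(.045,.105,.05),(.045,-.105,.05)])):
    for u,v in proj("scene",box(Rm,t,P)): cv2.circle(im,(int(u*8),int(v*8)),12,(0,0,255),-1,shift=3)
cv2.imwrite("pics/s.png",cv2.resize(im[90:250,210:320],None,fx=4,fy=4)[:600])
E
```

```text
org [ 0.5029 -0.3117] yaw -0.2324 res mm [[-1.4, 0.1], [-0.7, 0.1], [1.1, 0.3], [1.0, -0.5]]
org [ 0.6275 -0.0347] yaw 0.0864 res mm [[2.0, -1.4], [0.6, 1.7], [-2.1, 1.0], [-2.6, -1.6], [1.0, -1.2], [1.0, 1.5]]
rib [ 0.47368536 -0.30477384] goal rib [ 0.57271153 -0.03947202] pre rib [ 0.44817832 -0.05026469] 0.4509881914120667 0.5632627409146015
```

View pics/s.png

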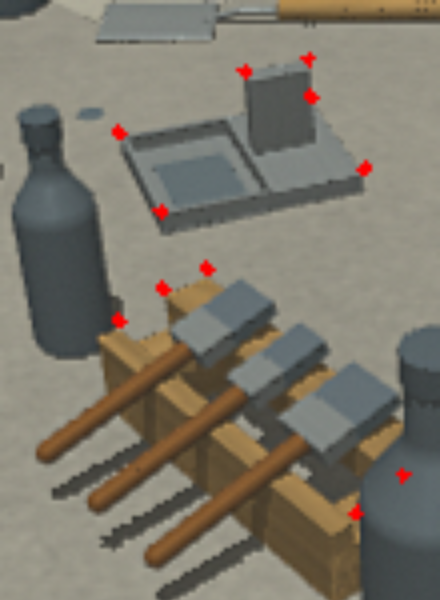

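The projected tray corners match the scene view to 1–2 px and the rest to a few mm, which is good enough to start. I'll swing the arm around the base through waypoints, staying high.

carry_out(
  moves=[
    [-0.04,-0.025,0,0,0.085],
    [-0.085,-0.05,0,0,0.085],
    [-0.13,-0.075,0,0,0.085],
    [-0.17,-0.1,0,0,0.085],
    [-0.215,-0.125,0,0,0.085],
    [-0.255,-0.15,0,0,0.085],
    [-0.3,-0.175,0,0,0.085],
    [-0.34,-0.2,0,0,0.085],
  ],
  force=60,
)

```text
clock: 0.9
tcp_pos: [0.4627, 0.3562, 0.4045]
orientation: [-0.454, -3.109, 0.0]
contact_force: [1.0, 0.7, 0.4]
grip_width: 0.0847
gripper_force: 0.0
```

```bash
cat > to.py <<'E'
import sys
from h import *
q=r.get_obs();M=R.from_rotvec(q['orientation']).as_matrix();x,y,z,yaw=map(float,sys.argv[1:5])
y0=np.arctan2(-M[1,0],-M[0,0])
print("t",q['clock'],"tcp",q['tcp_pos'].round(4),"yaw",round(y0,4),"tilt",M[2].round(3),"j",q['joints'].round(2),"F",q['contact_force'].round(1),"w",round(q['grip_width'],4))
print("delta tool",(M.T@(np.array([x,y,z])-q['tcp_pos'])).round(4),"roll",round(-(yaw-y0),4))
E
python3 to.py 0.55 -0.02 0.405 -0.2324
```

```text
t 0.9 tcp [0.4627 0.3562 0.4045] yaw -0.29 tilt [ 0. -0. -1.] j [-0.88  0.33  0.14  1.79 -0.05  1.03  0.57] F [1.  0.7 0.4] w 0.0847
delta tool [-0.1912 -0.3355 -0.0004] roll -0.0576
```

carry_out(
  moves=[
    [-0.024,-0.042,0,-0.01,0.085],
    [-0.048,-0.084,0,-0.02,0.085],
    [-0.072,-0.126,0,-0.03,0.085],
    [-0.096,-0.168,0,-0.04,0.085],
    [-0.12,-0.21,0,-0.05,0.085],
    [-0.144,-0.252,0,-0.058,0.085],
    [-0.168,-0.294,0,-0.058,0.085],
    [-0.19,-0.335,0,-0.058,0.085],
  ],
)

```text
clock: 1.7
tcp_pos: [0.5479, -0.0194, 0.4046]
orientation: [-0.364, -3.12, 0.0]
contact_force: [0.5, 0.6, 0.1]
grip_width: 0.085
gripper_force: 0.0
```

```bash
python3 to.py 0.474 -0.305 0.30 -0.2324
```

```text
t 1.7 tcp [ 0.5479 -0.0194  0.4046] yaw -0.232 tilt [ 0. -0. -1.] j [-0.34  0.27  0.32  1.88 -0.1   1.01  1.36] F [0.5 0.6 0.1] w 0.085
delta tool [ 0.0062 -0.2949  0.1046] roll 0.0004
```

carry_out(
  moves=[
    [0.001,-0.04,0.013,0,0.085],
    [0.002,-0.08,0.027,0,0.085],
    [0.003,-0.12,0.04,0,0.085],
    [0.004,-0.16,0.054,0,0.085],
    [0.005,-0.2,0.068,0,0.085],
    [0.006,-0.235,0.08,0,0.085],
    [0.006,-0.27,0.095,0,0.085],
    [0.006,-0.295,0.105,0,0.085],
  ],
)

```text
clock: 2.5
tcp_pos: [0.4729, -0.3052, 0.2986]
orientation: [-0.366, -3.119, 0.001]
contact_force: [0.3, -0.5, -0.7]
grip_width: 0.0853
gripper_force: 0.0
```

```bash
python3 to.py 0.474 -0.305 0.208 -0.2324
```

```text
t 2.5 tcp [ 0.4729 -0.3052  0.2986] yaw -0.2339 tilt [ 0.001 -0.001 -1.   ] j [ 0.16  0.44  0.38  1.94 -0.22  0.8   2.01] F [ 0.3 -0.5 -0.7] w 0.0853
delta tool [-0.0012  0.0005  0.0906] roll -0.0015
```

Fingertips are at z 0.126. I'll go down 90 mm, then close.

carry_out(
  moves=[
    [-0.001,0,0.02,0,0.085],
    [-0.001,0,0.04,0,0.085],
    [-0.001,0,0.06,0,0.085],
    [-0.001,0,0.075,0,0.085],
    [-0.001,0,0.085,0,0.085],
    [-0.001,0,0.09,0,0.085],
    [-0.001,0,0.09,0,0.085],
    [-0.001,0,0.09,0,0.085],
  ],
)

```text
clock: 3.3
tcp_pos: [0.4755, -0.3034, 0.2103]
orientation: [0.363, 3.12, -0.001]
contact_force: [-0.2, -0.0, -0.3]
grip_width: 0.0849
gripper_force: 0.0
```

carry_out(
  moves=[
    [0,0,0,0,0.0],
    [0,0,0,0,0.0],
    [0,0,0,0,0.0],
    [0,0,0,0,0.0],
    [0,0,0,0,0.0],
    [0,0,0,0,0.0],
    [0,0,0,0,0.0],
    [0,0,0,0,0.0],
  ],
  force=60,
)

```text
clock: 4.1
tcp_pos: [0.4753, -0.3035, 0.21]
orientation: [0.364, 3.12, -0.0]
contact_force: [-1.4, -0.7, 3.9]
grip_width: 0.0131
gripper_force: 59.6
```

```bash
python3 to.py 0.448 -0.050 0.215 0.0864
```

```text
t 4.1 tcp [ 0.4753 -0.3035  0.21  ] yaw -0.2321 tilt [-0.001 -0.    -1.   ] j [ 0.21  0.58  0.32  1.98 -0.3   0.63  2.06] F [-1.4 -0.7  3.9] w 0.0131
delta tool [ 0.0849  0.2404 -0.0051] roll -0.3185
```

Gripped. Lift 12 mm.

carry_out(
  moves=[
    [0,0,-0.004,0,0],
    [0,0,-0.008,0,0],
    [0,0,-0.012,0,0],
    [0,0,-0.012,0,0],
    [0.005,0.015,-0.012,0,0],
    [0.012,0.035,-0.012,0,0],
    [0.02,0.055,-0.012,-0.02,0],
    [0.03,0.08,-0.012,-0.05,0],
  ],
  force=60,
)

```text
clock: 4.9
tcp_pos: [0.464, -0.2171, 0.2215]
orientation: [-0.284, -3.128, -0.0]
contact_force: [-0.3, -0.2, -2.9]
grip_width: 0.0136
gripper_force: 58.7
```

```bash
python3 to.py 0.448 -0.050 0.222 0.0864
```

```text
t 4.9 tcp [ 0.464  -0.2171  0.2215] yaw -0.1812 tilt [ 0.  0. -1.] j [ 0.06  0.49  0.32  2.1  -0.27  0.59  1.96] F [-0.3 -0.2 -2.9] w 0.0136
delta tool [ 0.0459  0.1614 -0.0005] roll -0.2676
```

carry_out(
  moves=[
    [0.006,0.025,0,-0.04,0],
    [0.013,0.05,0,-0.08,0],
    [0.02,0.075,0,-0.12,0],
    [0.027,0.1,0,-0.17,0],
    [0.034,0.125,0,-0.21,0],
    [0.04,0.145,0,-0.25,0],
    [0.046,0.161,0,-0.267,0],
    [0.046,0.161,0,-0.267,0],
  ],
)

```text
clock: 5.7
tcp_pos: [0.4474, -0.0486, 0.2215]
orientation: [0.142, -3.137, -0.003]
contact_force: [-0.2, -0.6, -2.8]
grip_width: 0.0134
gripper_force: 58.9
```

```bash
python3 to.py 0.448 -0.050 0.215 0.0864; python3 - <<'E'
from h import *
a=r.grab_frame("top")[:,:,::-1];b=r.grab_frame("scene")[:,:,::-1]
cv2.imwrite("pics/c.png",np.vstack([cv2.resize(a[110:260,260:460],None,fx=2,fy=2),cv2.resize(b[80:230,200:400],None,fx=2,fy=2)]))
E
```

```text
t 5.7 tcp [ 0.4474 -0.0486  0.2215] yaw 0.0904 tilt [ 0.001  0.002 -1.   ] j [-0.24  0.41  0.25  2.24 -0.21  0.52  1.83] F [-0.2 -0.6 -2.8] w 0.0134
delta tool [-0.0005 -0.0014  0.0065] roll 0.004
```

View pics/c.png

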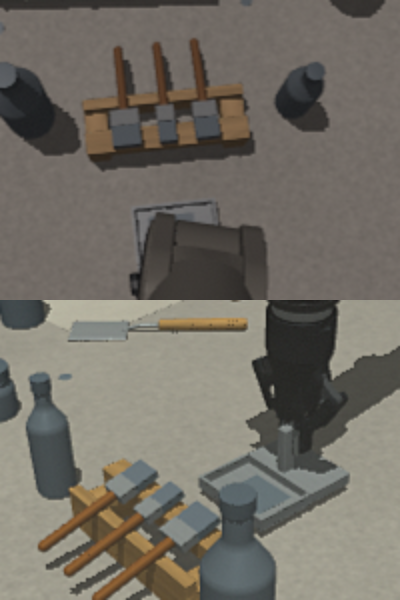

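The tray is held level before the slot: far rim at (134,208)–(218,203) in the top crop, rest at (85–250,125). I'll check its alignment with the rest.

```bash
python3 - <<'E'
from h import *
p=ray("top",[(327,214.5),(369,211.5)],.028);print(p.round(4))
c,s=np.cos(.0864),np.sin(.0864)
print(((p[:,:2]-[.6275,-.0347])@np.array([[c,-s],[s,c]])).round(4))
E
python3 to.py 0.5635 -0.0402 0.2125 0.0864
```

```text
[[ 0.5362  0.0087  0.028 ]
 [ 0.5419 -0.1003  0.028 ]]
[[-0.0872  0.0511]
 [-0.0909 -0.058 ]]
t 5.8 tcp [ 0.448  -0.0512  0.2217] yaw 0.0864 tilt [ 0.  0. -1.] j [-0.24  0.41  0.25  2.23 -0.21  0.52  1.83] F [ 0.1 -0.6 -2.7] w 0.0136
delta tool [-0.1161  0.001   0.0092] roll -0.0
```

carry_out(
  moves=[
    [0,0.001,0.004,0,0],
    [0,0.002,0.008,0,0],
    [-0.015,0.003,0.009,0,0],
    [-0.03,0.003,0.009,0,0],
    [-0.045,0.003,0.009,0,0],
    [-0.06,0.003,0.009,0,0],
    [-0.075,0.003,0.009,0,0],
    [-0.09,0.003,0.009,0,0],
  ],
)

```text
clock: 6.6
tcp_pos: [0.5381, -0.0418, 0.212]
orientation: [0.132, -3.138, 0.0]
contact_force: [0.4, 0.1, -3.7]
grip_width: 0.0139
gripper_force: 58.9
```

```bash
python3 to.py 0.5727 -0.0395 0.211 0.0864
```

```text
t 6.6 tcp [ 0.5381 -0.0418  0.212 ] yaw 0.0838 tilt [ 0.001 -0.    -1.   ] j [-0.23  0.54  0.25  2.03 -0.22  0.6   1.82] F [ 0.4  0.1 -3.7] w 0.0139
delta tool [-0.0346 -0.0006  0.001 ] roll -0.0026
```

Now slowly to near the strip, feeling for contact.

carry_out(
  moves=[
    [-0.005,0,0,0,0],
    [-0.01,0,0,0,0],
    [-0.015,0,0,0,0],
    [-0.02,0,0,0,0],
    [-0.024,0,0,0,0],
    [-0.028,0,0,0,0],
    [-0.028,0,0.001,0,0],
    [-0.028,0,0.002,0,0],
  ],
)

```text
clock: 7.4
tcp_pos: [0.5655, -0.0388, 0.2106]
orientation: [0.134, -3.138, -0.0]
contact_force: [-0.2, 0.2, -4.5]
grip_width: 0.0131
gripper_force: 58.9
```

carry_out(
  moves=[
    [-0.001,0,0,0,0],
    [-0.002,0,0,0,0],
    [-0.003,0,0,0,0],
    [-0.004,0,0,0,0],
    [-0.005,0,0,0,0],
    [-0.005,0,0,0,0],
    [-0.005,0,0,0,0],
    [-0.005,0,0,0,0],
  ],
)

```text
clock: 8.2
tcp_pos: [0.5705, -0.0384, 0.2107]
orientation: [0.134, -3.139, -0.0]
contact_force: [-0.2, -0.5, -3.1]
grip_width: 0.0133
gripper_force: 58.9
```

carry_out(
  moves=[
    [-0.001,0,0,0,0],
    [-0.001,0,0,0,0],
    [-0.002,0,0,0,0],
    [-0.002,0,0,0,0],
    [-0.003,0,0,0,0],
    [-0.003,0,0,0,0],
    [-0.003,0,0,0,0],
    [-0.003,0,0,0,0],
  ],
)

```text
clock: 9.0
tcp_pos: [0.5736, -0.0381, 0.2107]
orientation: [0.134, -3.139, -0.0]
contact_force: [-0.1, -0.5, -3.9]
grip_width: 0.0134
gripper_force: 58.9
```

```bash
python3 to.py 0.5727 -0.0395 0.211 0.0864
```

```text
t 9.0 tcp [ 0.5736 -0.0381  0.2107] yaw 0.0852 tilt [ 0.  0. -1.] j [-0.23  0.58  0.25  1.95 -0.23  0.64  1.82] F [-0.1 -0.5 -3.9] w 0.0134
delta tool [ 0.001  -0.0013 -0.0003] roll -0.0012
```

carry_out(
  moves=[
    [-0.001,0,0,0,0],
    [-0.001,0,0,0,0],
    [-0.002,0,0,0,0],
    [-0.002,0,0,0,0],
    [-0.003,0,0,0,0],
    [-0.003,0,0,0,0],
    [-0.003,0,0,0,0],
    [-0.003,0,0,0,0],
  ],
)

```text
clock: 9.8
tcp_pos: [0.5754, -0.0381, 0.2104]
orientation: [0.134, -3.135, -0.0]
contact_force: [-5.7, -1.3, 0.7]
grip_width: 0.0129
gripper_force: 59.6
```

carry_out(
  moves=[
    [-0.001,0,0,0,0],
    [-0.001,0,0,0,0],
    [-0.002,0,0,0,0],
    [-0.002,0,0,0,0],
    [-0.003,0,0,0,0],
    [-0.003,0,0,0,0],
    [-0.003,0,0,0,0],
    [-0.003,0,0,0,0],
  ],
)

```text
clock: 10.6
tcp_pos: [0.5763, -0.0382, 0.2102]
orientation: [0.133, -3.13, -0.001]
contact_force: [-15.9, -0.6, 9.1]
grip_width: 0.0132
gripper_force: 60.9
```

The tray touched the strip at x ≈ 0.575. I'll relieve the push and lower slightly before opening.

carry_out(
  moves=[
    [0.002,0,0,0,0],
    [0.004,0,0,0,0],
    [0.005,0,0,0,0],
    [0.005,0,0.0005,0,0],
    [0.005,0,0.001,0,0],
    [0.005,0,0.001,0,0],
    [0.005,0,0.001,0,0],
    [0.005,0,0.001,0,0],
  ],
)

```text
clock: 11.4
tcp_pos: [0.5747, -0.038, 0.21]
orientation: [-0.134, 3.139, 0.0]
contact_force: [-4.3, -0.1, 4.4]
grip_width: 0.0134
gripper_force: 60.0
```

carry_out(
  moves=[
    [0,0,0,0,0.01],
    [0,0,0,0,0.03],
    [0,0,0,0,0.06],
    [0,0,0,0,0.06],
    [0,0,0,0,0.06],
    [0,0,0,0,0.06],
    [0,0,0,0,0.06],
    [0,0,0,0,0.06],
  ],
)

```text
clock: 12.2
tcp_pos: [0.5746, -0.038, 0.2097]
orientation: [-0.134, 3.139, 0.0]
contact_force: [0.6, 0.4, 0.6]
grip_width: 0.0604
gripper_force: 0.0
```

carry_out(
  moves=[
    [0,0,-0.02,0,0.06],
    [0,0,-0.045,0,0.06],
    [0,0,-0.07,0,0.06],
    [0.02,0,-0.1,0,0.06],
    [0.04,0,-0.13,0,0.06],
    [0.05,-0.04,-0.16,0,0.06],
    [0.05,-0.08,-0.17,0,0.06],
    [0.05,-0.12,-0.18,0,0.06],
  ],
)

```text
clock: 13.0
tcp_pos: [0.5347, -0.1631, 0.3914]
orientation: [-0.135, 3.136, 0.0]
contact_force: [0.4, -0.5, -0.1]
grip_width: 0.0601
gripper_force: 0.0
```

carry_out(
  moves=[
    [0,-0.04,0,0,0.06],
    [0,-0.08,0,0,0.06],
    [0,-0.12,0,0,0.06],
    [0,-0.16,0,0,0.06],
    [0,-0.2,0,0,0.06],
    [0,-0.24,0,0,0.06],
    [0,-0.26,0,0,0.06],
    [0,-0.26,0,0,0.06],
  ],
)

```text
clock: 13.8
tcp_pos: [0.5555, -0.4247, 0.3893]
orientation: [0.126, -3.138, 0.004]
contact_force: [0.9, 0.7, 0.3]
grip_width: 0.0598
gripper_force: 0.0
```

```bash
python3 - <<'E'
from h import *
a=r.grab_frame("top")[:,:,::-1];b=r.grab_frame("scene")[:,:,::-1]
cv2.imwrite("pics/d.png",cv2.convertScaleAbs(np.hstack([cv2.resize(a[120:220,290:400],None,fx=4,fy=4,interpolation=0),cv2.resize(b[140:240,210:320],None,fx=3,fy=4)]),alpha=1.4))
E
```

```text
(no output)
```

View pics/d.png

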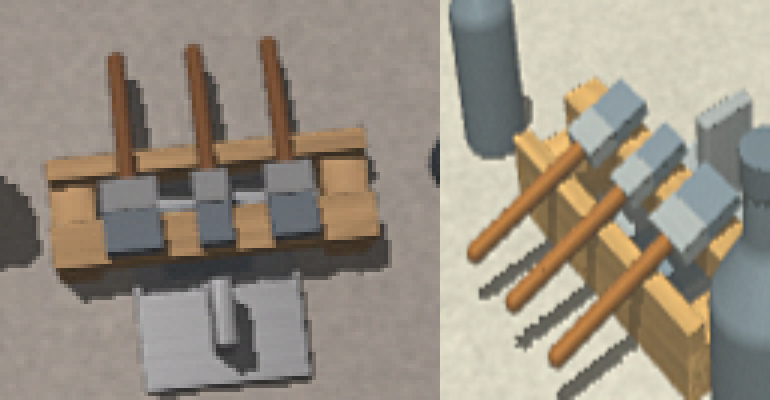

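The tray is under the bar: its near edge runs (146,392)–(312,377) and the rib stands clear in front. Checking the numbers.

```bash
python3 - <<'E'
from h import *
s=lambda P:[(x/4-.5+290,y/4-.5+120) for x,y in P]
c,q=np.cos(.0864),np.sin(.0864)
fr=lambda P,z:((ray("top",s(P),z)[:,:2]-[.6275,-.0347])@np.array([[c,-q],[q,c]])).round(4)
print(fr([(147,391),(311,376)],.016)) # want -.095
print("far wall",fr([(160,205),(260,196)],.016),"strip",fr([(50,182),(366,151)],.05))
print("bar near",fr([(56,269),(380,236)],.058))
E
```

```text
[[-0.0929  0.0539]
 [-0.0944 -0.0541]]
far wall [[ 0.0303  0.0324]
 [ 0.0292 -0.0347]] strip [[ 0.0455  0.1021]
 [ 0.0438 -0.1035]]
bar near [[-0.0134  0.1031]
 [-0.0143 -0.1041]]
```

```bash
python3 -c "
from bench import r
print(r.hand_in())"
```

```text
the job is handed in; nothing more can be done
None
```

I slid the drip tray under the bar until it met the back strip, let go and backed the arm clear, never went near the deep tray, and handed the job in just after 13.8 s; the last picture puts the tray about 1.5 mm from its ideal position and square, but the hand-in gave no verdict.

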